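# Clear the gift box lid and hold its paper seal down with the press block

## Task

Take the wooden press block by its handle and, with the block and not the fingers, sweep the three wood chips off the lid of the sloping gift box so that they drop to the table. Then hold the block's sole flat on the sloping lid, lengthwise over the paper seal so as to cover it, and push lightly so that the padded lid sinks about half of its 12 mm travel, never down to its stop (there is glass inside). Leave the other things on the bench where they are, and finish while still holding the block pressed there: do not let go.

Things in the scene. Friction and masses are not known exactly. Their poses are not given: they have to be found in the camera images.
- press: brown wood press block, about 0.2 kg, standing on its sole on the table to the right of the gift box. Sole 100 x 36 x 18 mm, felt below; on its middle an upright handle 50 x 24 mm, from 18 to 78 mm above the underside. Origin: centre of the sole's underside; x along the 100 mm length, y across it (grip the handle's 24 mm along y), z up the handle
- giftbox: fixed dark gift box on a plywood rest, as one piece; origin on the table under the lid's centre, x away from the robot when unturned, z straight up. Footprint about 130 x 204 mm, its lid slopes 0.2 rad down towards -x (the robot)
- lid_top (a point): centre of the lid's top face, 95 mm above the table when not pressed. Lid plane 122 mm along x (up the slope) by 204 mm along y; z is the outward normal of the lid, 0.2 rad off vertical. It moves with the lid
- lid (a joint): how far the lid is pushed in along its own normal, in m: 0 free, 0.012 at its stop. It rides on padding that acts as a spring: about 1 N to start it moving, then 1 N per mm (about 6 to 7 N half way down)
- seal_mid (a point): centre of the white paper seal on the lid's top face, a flat strip 80 mm (its x) by 24 mm (its y), under 1 mm thick; z along the lid's normal. Its long side runs up the slope, parallel to the lid's x; it lies midway up the slope, up to 50 mm to either side of the lid's centre along y
- chip0: light wood chip 30 x 18 x 10 mm on the lid, origin at the centre of its underside
- chip1: light wood chip 26 x 20 x 10 mm on the lid, origin at the centre of its underside
- chip2: light wood chip 34 x 16 x 10 mm on the lid, origin at the centre of its underside
- tape: bystander: roll of tape lying flat, 90 mm diameter, 48 mm high, origin under its centre
- sample: bystander: finished dark box 90 x 120 x 60 mm, origin under its centre
- mug: bystander: steel mug 76 mm diameter, 100 mm high, origin under its centre
- blanks: bystander: stack of cream box blanks 150 x 110 x 22 mm, origin under its centre

How it is judged:
By the outcome, as a careful person would: the job done as asked, in the order asked, and still so for the second after the job is handed in, while the arm keeps its last pose, push and grip.
It also fails if it takes over 45 s, if anything falls off the work surface, if the arm or the gripper's body presses on something with over 40 N, if the wrist force passes 120 N, or if a joint passes its speed limit or range.

## Robot

A 6-joint arm with a two-finger parallel gripper is mounted at the origin on the work surface. World frame = base frame: x ahead of the robot, y to its left, z up, the work surface at z = 0. Lengths are in m, angles in rad, forces in N, time in s.
With the tool pointing down it reaches from about 0.35 to 0.975 m from the base axis. Payload 4.9 kg.
Tool frame: the origin (TCP) lies between the finger pads; the fingertips stand 14 mm ahead of it and the grasp point (between the pads) lies 5 mm behind it (manip.finger_overhang is the distance from the TCP to the fingertips, in m); z points along the fingers, y is the line along which they close (so a half turn about z gives the same grasp; the last joint's range is limited). The gripper opens to 85 mm and grips with 20 to 120 N. Pads are 22 mm wide; open, the fingers measure 114 mm over their backs; the gripper's body (76 mm by 85 mm) begins 54 mm behind the grasp point. The pads swing forward as they close: fully open they stand 13 mm farther back than shut.
Start: joints at [-1.352, 0.053, 1.613, -0, 1.476, -0.119], TCP at [0.207, -0.59, 0.245] pointing down, gripper open.
Joint ranges: [-3.01, 3.01], [-1.01, 2.22], [0.06, 2.58], [-1.02, 4.17], [0.09, 2.62], [-3.14, 3.14]. Speed limits (rad/s): [2.57, 2.57, 3.14, 3.14, 3.14, 3.14].

## Interface

Orientations are given as a unit quaternion [w, x, y, z].
In Python, from plant import manip, grab_frame gives the robot as it stands.
- The arm moves only by the tool servo_tool, never from a script. Its argument "deltas" is a list that holds one entry, the list of rows, each a list of 5 numbers: the opening in per cent of the stroke, from 0 (shut) to 100 (fully open), then the shift along the world's x, y, z in m, then the turn about the world's z in degrees. A call has exactly 8 rows; each row shifts and turns the commanded pose from where the row before left it; what a row does not reach is not made up. A row lasts 1/10 s, in which the tool goes at most 50 mm and 8.59 degrees, less where a joint would pass 70% of its speed; a pose out of reach is approached as far as the arm can. A call is refused whole if a number of a shift passes 0.05 or a number of a turn 8.59, either way. A call with a gripper value outside its range is refused whole. The fingers move at their own pace and stop on an object; the grip force is fixed at half the most. Time passes only in rows, so rows that do not move let the fingers close, or fill a call up. It gives the time, the measured TCP pose, the force, the opening and the grip force at its end, in the units of the state.
- manip.state(): the state, without advancing time (a new reading comes with each control period).
- grab_frame(name): name is "scene" or "top" or "wrist"; returns a dict with "pixels" (384x512x3 uint8, red, green, blue), "z_map" (384x512 float32, m along the optical axis (not along the pixel's ray), 0 where there is no reading), "fx", "fy", "cx", "cy" (pixels), "rvec" (rotation vector, rad) and "tvec" (3), from world to camera coordinates, as OpenCV has them; the wrist camera has in their place "T_tool_cam" (4x4, takes a point from camera to tool coordinates, whose origin is the TCP and whose axes are the flange's). Camera axes: x right, y down, z forward; pixel columns grow to the right and rows downward; lengths in m; the calibration is good to about 2 mm. The wrist camera is an equidistant fisheye: a pixel r from the principal point sees the ray r / f radians off the axis. A picture is of the moment at which its call begins: read the wrist's pose just before it.
- manip.job_done(): hands the job in; it is judged then, once.
The state is a dict: "time": time; "joint_pos": joint angles; "joint_vel": joint speeds; "joint_efforts": joint torques, N m; "tool_pos": TCP position; "tool_rot": TCP orientation; "contact_force": force on the tool from outside, world axes, zero at the start; "ft_torque": the same for the moment, N m; "gripper_width": opening from 0.0 (shut) to 1.0 (fully open); "grasp_force": force on a finger pad.
Only numpy, scipy, OpenCV 4.12 (cv2) and the standard library are available. Lean on these libraries where they do the work, as an engineer would, in place of code of your own. Each camera call takes 0.05 s, during which the arm holds its last target. There are 200 camera calls.

## Working session

There is one attempt and no reset: what is moved stays moved. The work goes in short steps, Python scripts to look and compute and a tool call to move; the robot and the scene stay as the last step left them, time stands still between calls to the robot, and variables do not carry over. Pictures are saved under pics/ and viewed, at most 10 in all, crops included, and the job is handed in when it is done.

Besides the shell and the picture viewer there is one more tool, called in YAML: its name, and indented under it one key for each argument. servo_tool: Moves the arm, as the interface text tells. Its arguments: {"type":"object","properties":{"deltas":{"type":"array"}},"required":["deltas"]}

```bash
ls; mkdir -p pics
python3 - <<'E'
from plant import manip, grab_frame
import cv2,numpy as np
for n in("scene","top"):
    f=grab_frame(n); np.savez(n+".npz",**f)
    cv2.imwrite(f"pics/{n}0.png",cv2.resize(f["pixels"][:,:,::-1],(800,600)))
s=manip.state();print(s["time"],s["tool_pos"],s["tool_rot"],s["gripper_width"])
E
```

```text
pics
0.1 [ 0.20703194 -0.58913312  0.24416652] [-9.64888712e-04  9.85767345e-01  1.68112482e-01 -5.44884145e-05] 0.9979990241842142
```

View pics/scene0.png

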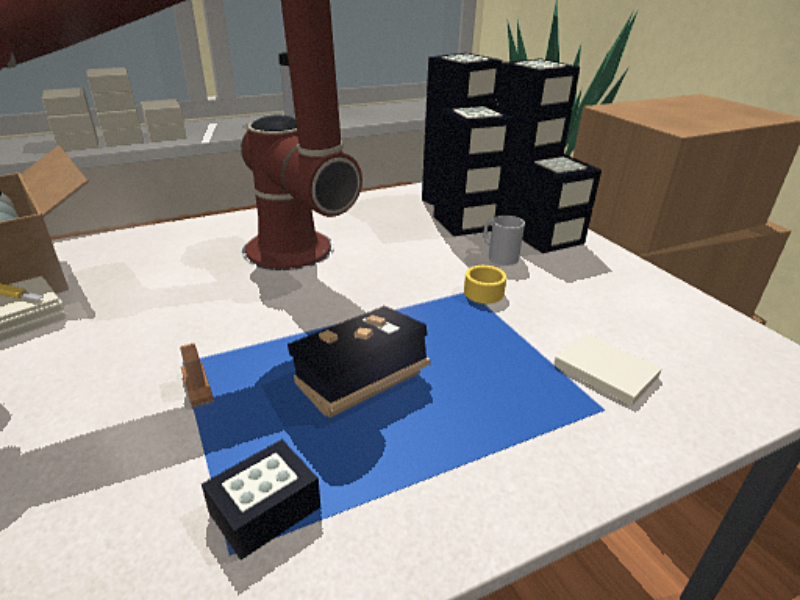

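View pics/top0.png

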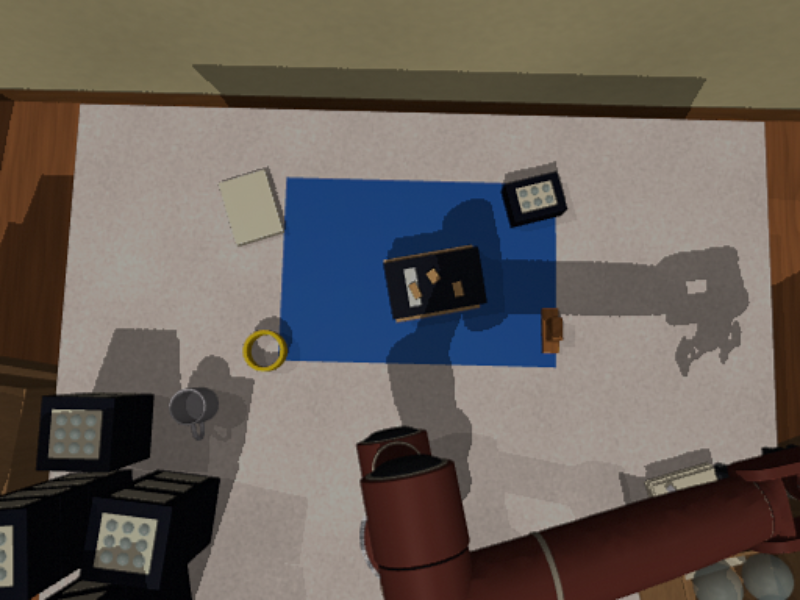

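Top view (800x600): press at (551,330), with its handle offset by perspective. The box lid spans about (385–486, 247–320), and the seal is at (412,285). Chips are at (415,288), (433,275) and (459,289). Next I measure these from depth.

```bash
cat > h.py <<'E'
import numpy as np,cv2
def world(f):
    v,u=np.mgrid[0:384,0:512]; z=f["z_map"]
    P=np.stack([(u-f["cx"])/f["fx"]*z,(v-f["cy"])/f["fy"]*z,z],-1)
    R=cv2.Rodrigues(np.asarray(f["rvec"],float))[0]
    return (P-np.asarray(f["tvec"]).ravel())@R
def rect(p):
    (c,s,a)=cv2.minAreaRect((p*1000).astype(np.float32)); return np.round(c,1),np.round(s,1),round(a,1)
E
python3 - <<'E'
import numpy as np,cv2
from h import *
for n in("top","scene"):
    f=dict(np.load(n+".npz")); W=world(f); px=f["pixels"].astype(int)
    k=512/800
    def reg(a,b,c,d): return np.s_[int(c*k):int(d*k),int(a*k):int(b*k)]
    r=reg(530,575,300,365) if n=="top" else reg(170,225,335,410)
    w=W[r].reshape(-1,3)
    for lo,hi in((.012,.024),(.07,.085)):
        m=(w[:,2]>lo)&(w[:,2]<hi)
        if m.sum()>4: print(n,"press",lo,m.sum(),rect(w[m,:2]),w[m,2].mean())
    r=reg(375,500,235,330) if n=="top" else reg(280,440,300,420)
    w=W[r].reshape(-1,3);c=px[r].reshape(-1,3)
    m=(w[:,2]>.068)&(w[:,2]<.125); print(n,"lid",m.sum(),rect(w[m,:2]))
    A=np.c_[w[m,:2],np.ones(m.sum())]; q=np.linalg.lstsq(A,w[m,2],rcond=None)[0];print("plane",q,np.hypot(q[0],q[1]))
    br=c.sum(1); white=m&(c.min(1)>110); print("seal",white.sum(),rect(w[white,:2]))
    ch=m&(c[:,0]-c[:,2]>40); print("chips",ch.sum())
    full=np.zeros((384,512),np.uint8); full[r]=ch.reshape(full[r].shape)
    nn,l,st,ce=cv2.connectedComponentsWithStats(full)
    for i in range(1,nn):
        if st[i,4]>5:print(st[i,4],ce[i]/k,rect(W[l==i][:,:2]),W[l==i][:,2].mean())
f=dict(np.load("top.npz"));cv2.imwrite("pics/crop.png",cv2.resize(f["pixels"][145:240,230:370,::-1],(800,543),interpolation=cv2.INTER_CUBIC))
E
```

```text
top press 0.012 177 (array([ 452. , -292.2]), array([97.9, 36. ]), 2.6) 0.017662275717858326
top press 0.07 107 (array([ 451.7, -292.3]), array([47.4, 22. ]), 2.0) 0.07701612596598974
top lid 2267 (array([543.3, -30.8]), array([123.5, 204.4]), 11.5)
plane [ 0.19186183  0.04046353 -0.00748159] 0.1960822765022038
seal 109 (array([531.6,  17.4]), array([78.1, 22.3]), 11.0)
chips 134
46 [432.33695652 275.20380435] (array([553.1, -25.2]), array([24.1, 20. ]), 43.0) 0.10725302673671468
48 [414.58333333 290.0390625 ] (array([522.1,  11.1]), array([31.7, 15.2]), 29.3) 0.10237317460557858
40 [457.0703125 288.1640625] (array([528.8, -78.1]), array([26.5, 15.3]), 14.3) 0.10013709321886013
scene press 0.012 203 (array([ 453.8, -294.9]), array([99.8, 35.3]), 1.3) 0.01938573546064329
scene press 0.07 139 (array([ 454.4, -294.5]), array([50.1, 24. ]), 0.0) 0.07855658218286775
scene lid 2641 (array([543. , -32.2]), array([128.7, 205.1]), 11.8)
plane [0.00919829 0.01963473 0.08996604] 0.021682509669265913
seal 134 (array([518.4,  14.3]), array([ 69.5, 120.6]), 70.3)
chips 160
40 [375.       318.515625] (array([523.6,  10.6]), array([32.3, 17.2]), 30.5) 0.10472743835538986
62 [327.64616935 335.60987903] (array([529.9, -80.1]), array([30.1, 17.7]), 13.3) 0.10132568895777606
54 [361.86342593 332.17592593] (array([554.3, -26.7]), array([24.2, 22.2]), 36.8) 0.10843367405400023
```

View pics/crop.png

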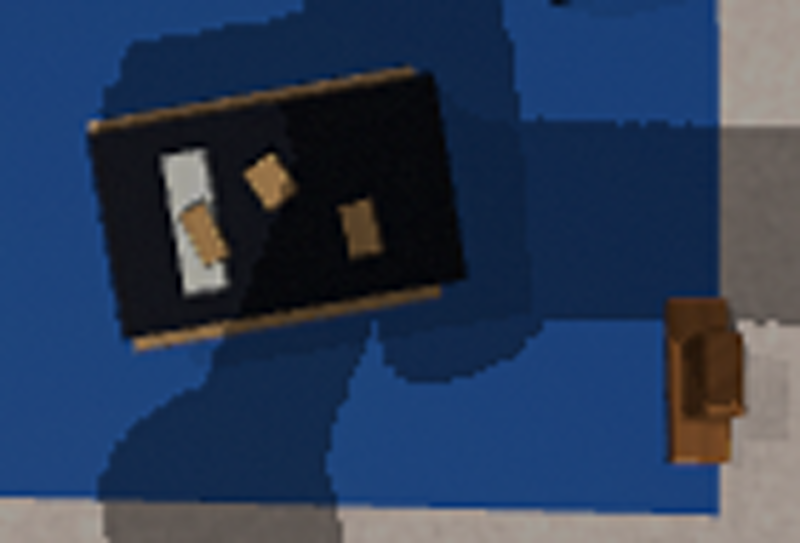

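Seal centre is lid centre +49 mm along lid y, and the box yaw is about 11.5°. The crop shows a chip lying partly on the seal and a clear strip on the right end of the lid. The plan:
1. Grip the block.
2. Set it on the right end of the lid and loosen the grip so it lies flat on the slope.
3. Regrip, then sweep towards +y.

servo_tool:
  deltas:
    - [[100,0.015,0.018,0,-2],[100,0.03,0.037,0,-2],[100,0.035,0.04,0,-2],[100,0.035,0.04,0,-2],[100,0.035,0.04,0,-2],[100,0.035,0.04,0,-2],[100,0.035,0.04,0,-2],[100,0.02,0.03,0,-2]]

```text
time: 0.9
tool_pos: [0.4381, -0.314, 0.2448]
tool_rot: [-0.0, 1.0, 0.029, 0.0]
contact_force: [0.2, -0.5, 0.8]
gripper_width: 1.003
grasp_force: 0.0
```

servo_tool:
  deltas:
    - [[100,0.0055,0.0105,0,-1],[100,0,0,-0.02,0],[100,0,0,-0.04,0],[100,0,0,-0.04,0],[100,0,0,-0.015,0],[100,0,0,0,0],[100,0,0,0,0],[100,0,0,0,0]]

```text
time: 1.7
tool_pos: [0.4435, -0.3073, 0.133]
tool_rot: [0.002, 1.0, 0.02, 0.002]
contact_force: [0.1, 0.3, 0.5]
gripper_width: 1.0
grasp_force: 0.0
```

Run:
```python
from plant import manip, grab_frame
import cv2,numpy as np
s=manip.state();print(s["tool_pos"],s["tool_rot"])
f=grab_frame("wrist");np.savez("w1.npz",**f)
print(f["T_tool_cam"].round(3),f["fx"],f["cx"],f["cy"])
cv2.imwrite("pics/w1.png",cv2.resize(f["pixels"][:,:,::-1],(800,600)))
```

```text
[ 0.44351703 -0.30725584  0.13301976] [0.00151492 0.99978789 0.02047782 0.00159499]
[[-0.001 -0.955 -0.297  0.076]
 [ 1.    -0.001 -0.001 -0.   ]
 [ 0.001 -0.297  0.955 -0.13 ]
 [ 0.     0.     0.     1.   ]] 297.3186396354542 253.1542871525443 187.763444915773
```

View pics/w1.png

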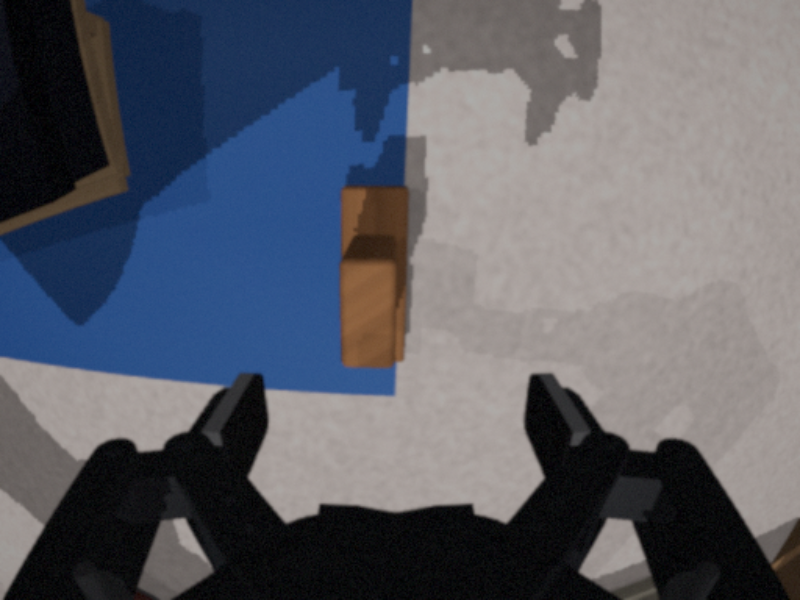

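The wrist view shows the handle top at (342–395, 260–367), left of the finger midline at about 397. So I should move to +y. I also measure it with the wrist depth.

```bash
cat >> h.py <<'E'
def wworld(f,pos,q):
    from scipy.spatial.transform import Rotation as Ro
    v,u=np.mgrid[0:384,0:512]; x=u-f["cx"];y=v-f["cy"]; r=np.hypot(x,y)+1e-9; t=r/f["fx"]; z=f["z_map"]
    P=np.stack([x/r*np.tan(t)*z,y/r*np.tan(t)*z,z],-1)
    T=f["T_tool_cam"]; P=P@T[:3,:3].T+T[:3,3]
    return P@Ro.from_quat([q[1],q[2],q[3],q[0]]).as_matrix().T+np.asarray(pos)
E
python3 - <<'E'
import numpy as np
from h import *
f=dict(np.load("w1.npz"));k=.64
W=wworld(f,[.44352,-.30726,.13302],[.00151,.99979,.02048,.00159])
r=np.s_[int(170*k):int(370*k),int(325*k):int(420*k)]
w=W[r].reshape(-1,3)
for lo,hi in((.012,.024),(.07,.085)):
    m=(w[:,2]>lo)&(w[:,2]<hi);print(m.sum(),rect(w[m,:2]),w[m,2].mean())
w=W[:200,:90].reshape(-1,3);print(np.percentile(W[60:120,300:400,2],50))
from plant import manip;s=manip.state();print(s["tool_pos"],s["tool_rot"])
E
```

```text
1947 (array([ 451.7, -294.4]), array([99.6, 36.3]), 1.1) 0.01898458602298946
2597 (array([ 452.1, -294.4]), array([50. , 24.2]), 1.1) 0.07862769989258687
0.001007537621214874
[ 0.44348006 -0.30723431  0.13300818] [0.00153948 0.99978779 0.02047899 0.00161543]
```

servo_tool:
  deltas:
    - [[100,0.0085,0.0128,0,-1.2],[100,0,0,0,0],[100,0,0,-0.02,0],[100,0,0,-0.02,0],[100,0,0,-0.02,0],[100,0,0,-0.018,0],[100,0,0,-0.008,0],[100,0,0,0,0]]

```text
time: 2.55
tool_pos: [0.4502, -0.2932, 0.0437]
tool_rot: [-0.0, 1.0, 0.01, -0.001]
contact_force: [-0.3, 0.4, -1.0]
gripper_width: 0.998
grasp_force: 0.0
```

servo_tool:
  deltas:
    - [[60,0.001,-0.001,0.003,0],[35,0,0,0,0],[30,0,0,0,0],[27,0,0,0,0],[27,0,0,0,0],[27,0,0,0,0],[27,0,0,0,0],[27,0,0,0,0]]

```text
time: 3.35
tool_pos: [0.4521, -0.2945, 0.048]
tool_rot: [0.0, 1.0, 0.01, 0.0]
contact_force: [-2.0, 0.0, 5.1]
gripper_width: 0.278
grasp_force: 30.3
```

Grip works, and the force depends on the commanded opening (27% gives 30 N). Now I lift with a full grip and carry.

servo_tool:
  deltas:
    - [[0,0,0,0,0],[0,0,0,0.015,0],[0,0,0,0.03,0],[0,0,0,0.04,0],[0,0,0,0.04,0],[0,0,0,0.025,0],[0,0,0,0,0],[0,0,0,0,0]]

```text
time: 4.15
tool_pos: [0.4514, -0.2938, 0.1966]
tool_rot: [-0.0, 1.0, 0.01, -0.0]
contact_force: [-0.2, 0.2, -2.5]
gripper_width: 0.273
grasp_force: 59.3
```

servo_tool:
  deltas:
    - [[0,0.008,0.015,0,1.3],[0,0.016,0.03,0,1.3],[0,0.016,0.03,0,1.3],[0,0.016,0.03,0,1.3],[0,0.016,0.03,0,1.3],[0,0.016,0.03,0,1.3],[0,0.0096,0.0136,0,1.3],[0,0,0,0,1.3]]

```text
time: 4.95
tool_pos: [0.5488, -0.1137, 0.1944]
tool_rot: [-0.001, 0.995, 0.103, -0.002]
contact_force: [-0.2, 0.4, -2.8]
gripper_width: 0.272
grasp_force: 59.4
```

servo_tool:
  deltas:
    - [[0,0.001,-0.002,0,0],[0,0,0,-0.015,0],[0,0,0,-0.015,0],[0,0,0,-0.005,0],[0,0,0,0,0],[0,0,0,0,0],[0,0,0,0,0],[0,0,0,0,0]]

```text
time: 5.75
tool_pos: [0.5508, -0.1178, 0.1632]
tool_rot: [0.0, 0.995, 0.101, 0.001]
contact_force: [0.5, -0.4, -1.6]
gripper_width: 0.273
grasp_force: 59.4
```

```bash
cat > look.py <<'E'
import sys,numpy as np,cv2
from plant import manip,grab_frame
from h import *
n=sys.argv[1]
s=manip.state();f=grab_frame("wrist");np.savez(n+".npz",**f)
cv2.imwrite(f"pics/{n}.png",cv2.resize(f["pixels"][:,:,::-1],(800,600)))
W=wworld(f,s["tool_pos"],s["tool_rot"]);np.save(n+"W.npy",W)
print(s["time"],s["tool_pos"].round(4),s["tool_rot"].round(4),s["contact_force"].round(1))
px=f["pixels"].astype(int)
white=(px.min(2)>100)&(abs(W[...,2]-.095)<.015)&(np.abs(W[...,0]-.53)<.08)&(np.abs(W[...,1]+.03)<.11)
if white.sum()>50:print("seal",white.sum(),rect(W[white][:,:2]))
ch=((px[...,0]-px[...,2])>35)&(W[...,2]>.08)&(W[...,2]<.125)&(np.abs(W[...,0]-.54)<.08)&(np.abs(W[...,1]+.03)<.13)
nn,l,st,ce=cv2.connectedComponentsWithStats(ch.astype(np.uint8))
for i in range(1,nn):
    if st[i,4]>40:print(st[i,4],(ce[i]/.64).round(),rect(W[l==i][:,:2]),W[l==i][:,2].mean().round(4))
E
python3 look.py w2
```

```text
5.75 [ 0.5508 -0.1178  0.1632] [3.000e-04 9.949e-01 1.007e-01 7.000e-04] [ 0.5 -0.4 -1.6]
seal 2461 (array([535.7,  -5.7]), array([79.6, 75. ]), 13.2)
1140 [198. 285.] (array([551.1, -23.9]), array([28.7, 29.2]), 36.7) 0.108
881 [133. 327.] (array([519.,  15.]), array([37.3, 28.9]), 27.6) 0.1034
971 [305. 350.] (array([526.4, -77.8]), array([35.5, 21.3]), 15.4) 0.1016
```

View pics/w2.png

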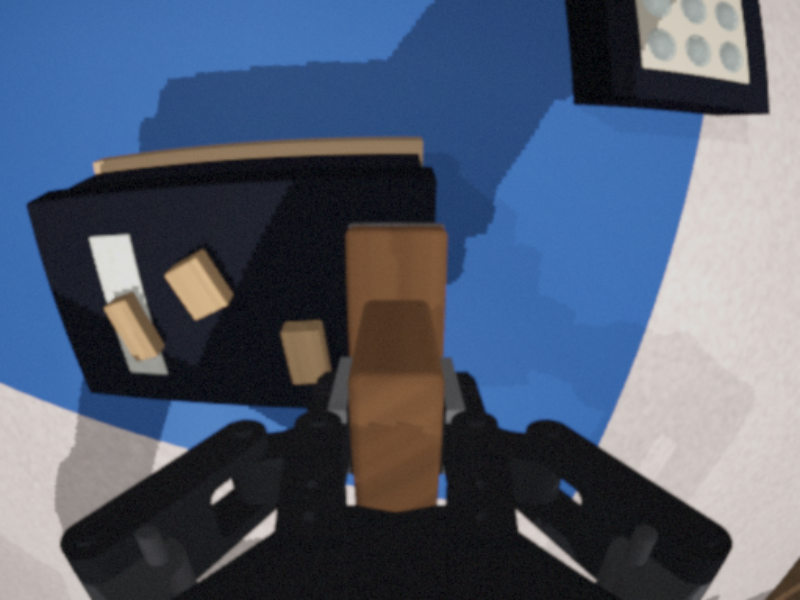

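The view shows the seal at (130,305), chips at (198,285), (133,327) and (305,350), and the block at the right end, clear of the nearest chip. Now I lower it with a reduced grip so it pivots flat onto the slope.

servo_tool:
  deltas:
    - [[27,0,0,-0.005,0],[27.5,0,0,-0.004,0],[27.8,0,0,-0.002,0],[27.8,0,0,-0.002,0],[27.8,0,0,-0.002,0],[27.8,0,0,-0.002,0],[27.8,0,0,-0.001,0],[27.8,0,0,0,0]]

```text
time: 6.6
tool_pos: [0.5508, -0.1176, 0.145]
tool_rot: [0.0, 0.995, 0.101, 0.001]
contact_force: [-2.4, 2.4, 4.5]
gripper_width: 0.28
grasp_force: 18.1
```

servo_tool:
  deltas:
    - [[28,0,0,0,0],[28,0,0,0,0],[28.1,0,0,0,0],[28.1,0,0,0,0],[28.2,0,0,0,0],[28.2,0,0,0,0],[28.2,0,0,0,0],[28.2,0,0,0,0]]

```text
time: 7.4
tool_pos: [0.5504, -0.1177, 0.1442]
tool_rot: [0.0, 0.995, 0.101, 0.0]
contact_force: [-0.0, -0.3, 0.0]
gripper_width: 0.281
grasp_force: 0.3
```

```bash
python3 look.py w3
python3 - <<'E'
import numpy as np
W=np.load("w3W.npy")
# profile along the block's top mid column: u,z
c=np.array([.543,-.0315]);u=np.array([.980,.199])
for r in range(130,330,12):
    p=W[r,int(395*.64)]; print(r,((p[:2]-c)@u*1000).round(1),(p[2]*1000).round(1))
E
```

```text
7.4 [ 0.5504 -0.1177  0.1442] [1.000e-04 9.949e-01 1.006e-01 0.000e+00] [-0.  -0.3  0. ]
seal 2796 (array([535.7,  -5.2]), array([79.8, 75.2]), 13.6)
3861 [395. 279.] (array([ 573.9, -112.2]), array([49.3, 35.3]), 11.4) 0.118
1308 [183. 297.] (array([550.5, -23.7]), array([28.9, 29.4]), 36.9) 0.1065
971 [116. 340.] (array([519.9,  15.7]), array([34.1, 28.8]), 27.7) 0.1018
1038 [296. 365.] (array([528.3, -77.4]), array([31.2, 22. ]), 13.3) 0.1003
130 47.8 104.5
142 40.7 103.4
154 36.8 120.5
166 30.3 120.1
178 22.9 117.4
190 16.0 117.4
202 11.3 123.9
214 9.0 135.1
226 6.5 144.3
238 5.4 154.7
250 3.5 162.5
262 2.2 170.2
274 -0.7 174.7
286 -7.6 173.4
298 -15.0 172.2
310 -23.8 170.1
322 -34.1 167.1
```

The block lies flat on the lid: the handle leans about 0.2 rad and the wrist force is zero. I regrip firmly and sweep towards +y.

servo_tool:
  deltas:
    - [[26,0,0,0,0],[10,0,0,0,0],[0,0,0,0,0],[0,0,0,-0.0005,0],[0,-0.0004,0.002,0,0],[0,-0.0008,0.004,0,0],[0,-0.0012,0.006,0,0],[0,-0.0016,0.008,0,0]]

```text
time: 8.25
tool_pos: [0.5463, -0.0972, 0.1439]
tool_rot: [0.0, 0.995, 0.101, 0.0]
contact_force: [-0.3, -1.5, 0.6]
gripper_width: 0.276
grasp_force: 58.8
```

servo_tool:
  deltas:
    - [[0,-0.0018,0.009,0,0],[0,-0.0018,0.009,0,0],[0,-0.0018,0.009,0,0],[0,-0.0018,0.009,0,0],[0,-0.0018,0.009,0,0],[0,-0.0018,0.009,0,0],[0,-0.0018,0.009,0,0],[0,-0.0018,0.009,0,0]]

```text
time: 9.05
tool_pos: [0.5318, -0.0249, 0.1438]
tool_rot: [0.0, 0.995, 0.101, -0.0]
contact_force: [-0.5, -2.2, 0.8]
gripper_width: 0.273
grasp_force: 58.8
```

servo_tool:
  deltas:
    - [[0,-0.0018,0.009,0,0],[0,-0.0018,0.009,0,0],[0,-0.0018,0.009,0,0],[0,-0.0018,0.009,0,0],[0,-0.0018,0.009,0,0],[0,-0.0018,0.009,0,0],[0,-0.0012,0.006,0,0],[0,0,0,0,0]]

```text
time: 9.85
tool_pos: [0.5196, 0.0357, 0.1437]
tool_rot: [-0.001, 0.995, 0.101, -0.0]
contact_force: [-0.1, 2.1, 0.1]
gripper_width: 0.278
grasp_force: 58.9
```

```bash
python3 look.py w4
```

```text
9.85 [0.5196 0.0357 0.1437] [-8.000e-04  9.949e-01  1.011e-01 -1.000e-04] [-0.1  2.1  0.1]
seal 3277 (array([531.5,  40.5]), array([63.9, 73.3]), 15.2)
5869 [372. 289.] (array([531.6,  49. ]), array([68.8, 56.1]), 12.0) 0.1134
```

View pics/w4.png

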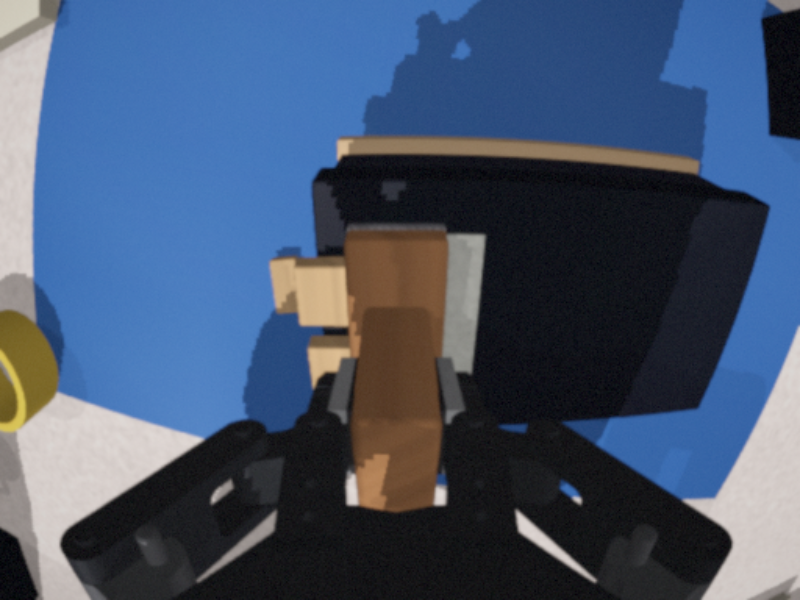

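The picture shows all three chips ahead of the block at the left edge, around (285,285), (320,290) and (328,360), two of them overhanging. I continue the sweep off the edge.

servo_tool:
  deltas:
    - [[0,-0.0014,0.007,0,0],[0,-0.0014,0.007,0,0],[0,-0.0014,0.007,0,0],[0,-0.0014,0.007,0,0],[0,-0.0014,0.007,0,0],[0,-0.001,0.005,0,0],[0,0,0,0,0],[0,0,0,0,0]]

```text
time: 10.7
tool_pos: [0.5118, 0.0751, 0.1437]
tool_rot: [-0.001, 0.995, 0.101, -0.0]
contact_force: [0.4, 1.5, 0.7]
gripper_width: 0.277
grasp_force: 59.1
```

```bash
python3 look.py w5
```

```text
10.7 [0.5118 0.0751 0.1437] [-7.000e-04  9.949e-01  1.008e-01 -1.000e-04] [0.4 1.5 0.7]
seal 3485 (array([530.2,  16.7]), array([79.2, 25.2]), 11.6)
3931 [397. 280.] (array([532.4,  78.9]), array([55.7, 38. ]), 11.5) 0.1172
```

View pics/w5.png

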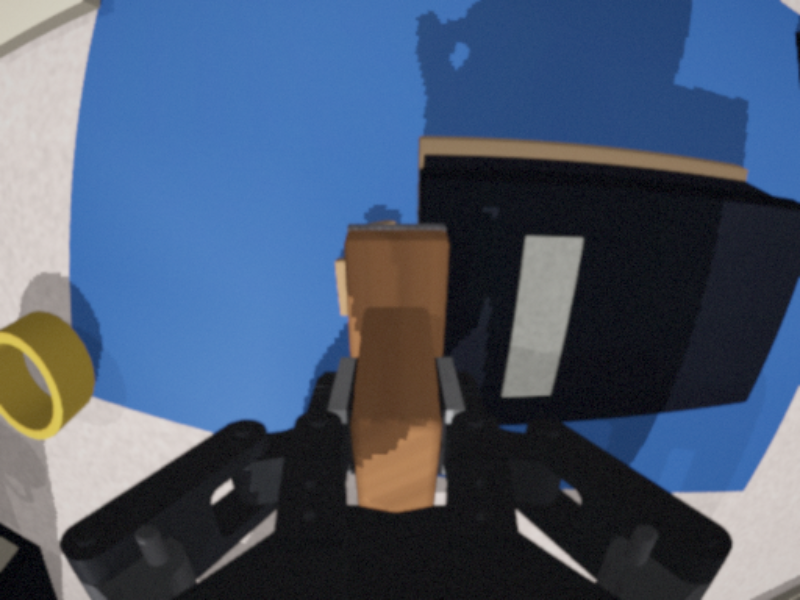

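The lid and seal are clear here, with the seal at about (545,315). A sliver of chip shows at (342,288), so I check whether the chips are on the table.

Run:
```python
import numpy as np,cv2
from h import *
W=np.load("w5W.npy"); print((W[int(285*.64),int(342*.64)-2:int(342*.64)+4]*1000).round(0))
from plant import grab_frame
for n in("top","scene"):
    f=grab_frame(n);w=world(f);px=f["pixels"].astype(int)
    np.savez(n+"2.npz",**f)
    ch=((px[...,0]-px[...,2])>35)&(np.abs(w[...,0]-.53)<.13)&(np.abs(w[...,1]-.05)<.2)&(w[...,2]<.13)
    nn,l,st,ce=cv2.connectedComponentsWithStats(ch.astype(np.uint8))
    for i in range(1,nn):
        if st[i,4]>5:print(n,st[i,4],ce[i].round(),rect(w[l==i][:,:2]),w[l==i][:,2].min().round(3),w[l==i][:,2].max().round(3))
cv2.imwrite("pics/s2.png",cv2.resize(f["pixels"][170:290,140:300,::-1],(800,600),interpolation=cv2.INTER_CUBIC))
```

```text
[[505. 110.  12.]
 [505. 109.  11.]
 [505. 108.  10.]
 [505. 107.  10.]
 [506. 106.  13.]
 [505. 105.  10.]]
top 36 [284. 160.] (array([620.8, -54.3]), array([  3.5, 116.2]), 11.4) 0.038 0.051
top 95 [246. 199.] (array([481.1,  80.1]), array([64.3, 35.6]), 77.2) -0.0 0.109
top 49 [292. 198.] (array([492.1, -79.9]), array([  6.2, 110.5]), 12.3) 0.0 0.017
top 12 [270. 202.] (array([477.4,  -6.6]), array([ 5.1, 25.4]), 13.2) 0.004 0.018
top 6 [255. 204.] (array([466.5,  41.7]), array([ 4.1, 10.6]), 3.1) 0.005 0.015
scene 266 [260. 197.] (array([512.8,  71.2]), array([99.8, 35. ]), 15.1) 0.09 0.13
scene 571 [229. 249.] (array([555.7, -30.4]), array([129.6, 199.3]), 11.2) 0.003 0.048
```

View pics/s2.png

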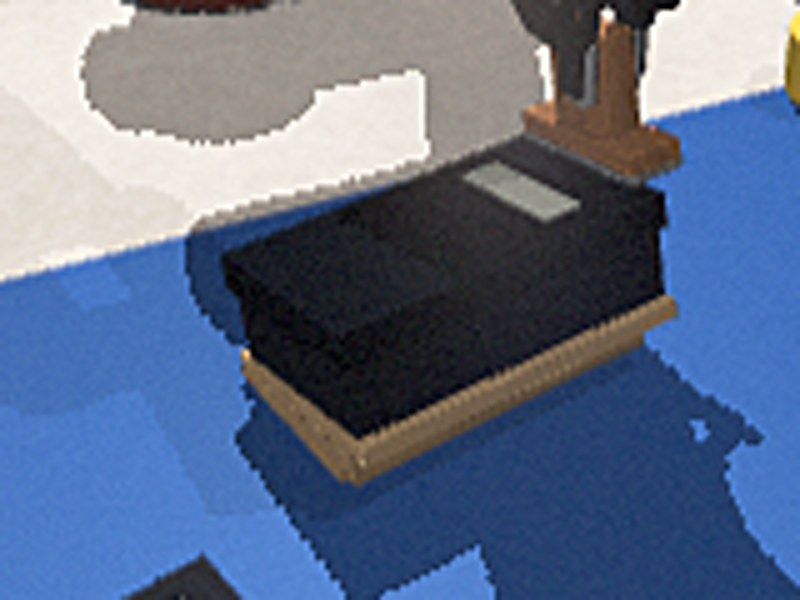

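Scene crop: the lid is clear with the seal fully visible, and the visible chip lies on the table (z≈10 mm). Next I work out the block's sole offset from the TCP.

Run:
```python
import numpy as np
W=np.load("w5W.npy");c=np.array([.543,-.0315]);u=np.array([.980,.199]);v=np.array([-.199,.980])
s=np.array([.5118,.0751]);print("tcp",(s-c)@u,(s-c)@v)
for r in list(range(136,156,2))+list(range(160,200,8)):
    p=W[r,int(400*.64)]; print(r,((p[:2]-c)@u*1000).round(1),(p[2]*1000).round(1))
for col in list(range(216,230,2))+list(range(276,294,2)):
    p=W[166,col];print(col,((p[:2]-c)@v*1000).round(1),(p[2]*1000).round(1))
```

```text
tcp -0.009362600000000006 0.1106768
136 31.8 2.6
138 29.8 1.6
140 27.9 1.6
142 26.1 1.7
144 40.5 106.3
146 39.7 108.2
148 39.0 111.2
150 38.7 115.4
152 38.1 118.4
154 37.4 120.5
160 34.1 119.7
168 29.4 118.3
176 25.1 118.9
184 19.9 116.6
192 15.1 115.9
216 145.7 9.8
218 143.6 12.0
220 142.0 10.0
222 128.1 119.2
224 127.0 118.7
226 125.8 119.9
228 124.9 119.1
276 99.1 118.0
278 98.0 117.7
280 97.0 118.6
282 95.9 118.1
284 94.8 118.1
286 91.7 99.5
288 90.5 99.9
290 89.3 100.0
292 88.1 99.7
```

servo_tool:
  deltas:
    - [[0,-0.0012,-0.0002,0.006,0],[0,-0.0012,-0.0003,0.006,0],[0,0.002,-0.006,0,0],[0,0.004,-0.0135,0,0],[0,0.004,-0.0135,0,0],[0,0.004,-0.0135,0,0],[0,0.004,-0.0125,0,0],[0,0,0,0,0]]

```text
time: 11.65
tool_pos: [0.5281, 0.0129, 0.1557]
tool_rot: [0.0, 0.995, 0.099, -0.0]
contact_force: [-0.2, -0.2, -2.0]
gripper_width: 0.276
grasp_force: 59.0
```

servo_tool:
  deltas:
    - [[0,0,0,0,0],[0,0,0,0,0],[0,0,0,0,0],[0,0,0,0,0],[0,0,0,0,0],[0,0,0,0,0],[0,0,0,0,0],[0,0,0,0,0]]

```text
time: 12.45
tool_pos: [0.5275, 0.0149, 0.1558]
tool_rot: [-0.0, 0.995, 0.101, 0.0]
contact_force: [-0.4, 0.2, -3.0]
gripper_width: 0.27
grasp_force: 59.0
```

```bash
python3 look.py w6
python3 - <<'E'
import numpy as np,cv2
from h import *
from plant import manip,grab_frame
print(np.mean([manip.state()["contact_force"]],0).round(2))
W=np.load("w6W.npy");c=np.array([.543,-.0315]);u=np.array([.980,.199]);v=np.array([-.199,.980])
s=manip.state()["tool_pos"][:2];print("tcp",(s-c)@u,(s-c)@v)
for r in range(140,158,2):
    p=W[r,256]; print(r,((p[:2]-c)@u*1000).round(1),(p[2]*1000).round(1))
for n in("top",):
    f=grab_frame(n);w=world(f);px=f["pixels"].astype(int)
    ch=((px[...,0]-px[...,2])>35)&(np.abs(w[...,0]-.5)<.1)&(np.abs(w[...,1]-.12)<.1)&(w[...,2]<.04)
    nn,l,st,ce=cv2.connectedComponentsWithStats(ch.astype(np.uint8))
    for i in range(1,nn):
        if st[i,4]>5:print(n,st[i,4],ce[i].round(),rect(w[l==i][:,:2]),w[l==i][:,2].min().round(3),w[l==i][:,2].max().round(3))
E
```

```text
12.45 [0.5275 0.0149 0.1558] [-0.      0.9949  0.1007  0.    ] [-0.4  0.2 -3. ]
70 [389. 232.] (array([574.5,  26.9]), array([ 1. , 30.8]), 12.1) 0.1237
101 [438. 343.] (array([530.6,  -2. ]), array([24.6,  6.9]), 14.5) 0.1196
105 [353. 342.] (array([527. ,  32.8]), array([ 5.7, 20.7]), 89.5) 0.122
[ 0.25  0.23 -2.  ]
tcp -0.0059013736284622914 0.04856287634009627
140 44.5 105.7
142 43.3 106.2
144 43.9 117.3
146 43.1 120.0
148 42.4 122.4
150 42.3 128.1
152 41.7 130.7
154 40.8 131.9
156 39.7 131.7
top 40 [239. 190.] (array([516.1, 104.2]), array([13.8, 56.7]), 82.4) -0.0 0.02
```

View pics/w6.png

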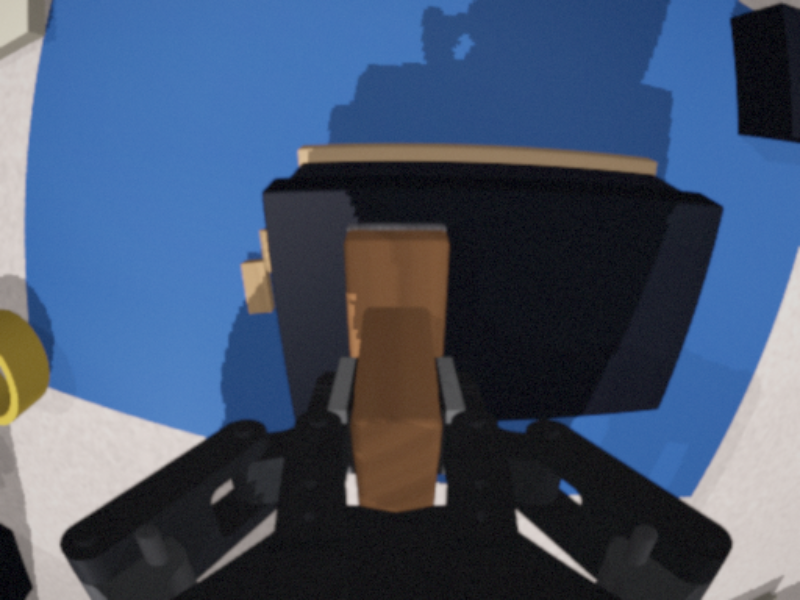

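Wrist view: the seal is completely covered, the lid is clear, and chips lie on the table left of the box at (256,285) and (264,245). Descending along the lid normal.

servo_tool:
  deltas:
    - [[0,0.0008,0.0002,-0.004,0],[0,0.0008,0.0001,-0.004,0],[0,0.0004,0.0001,-0.002,0],[0,0,0,0,0],[0,0,0,0,0],[0,0,0,0,0],[0,0,0,0,0],[0,0,0,0,0]]

```text
time: 13.35
tool_pos: [0.5295, 0.0153, 0.1459]
tool_rot: [0.0, 0.995, 0.101, -0.0]
contact_force: [-1.7, -0.3, -1.1]
gripper_width: 0.27
grasp_force: 59.3
```

```bash
cat > fs.py <<'E'
from plant import manip,grab_frame
import numpy as np
F=[]
for i in range(6):
    grab_frame("top"); s=manip.state(); F.append(np.r_[s["contact_force"],s["tool_pos"]*1000])
print(s["time"],np.mean(F,0).round(2),np.std(F,0).round(2))
E
python3 fs.py
```

```text
13.65 [-1.5100e+00 -4.4000e-01 -5.8000e-01  5.2952e+02  1.5270e+01  1.4583e+02] [0.47 0.17 0.36 0.01 0.01 0.01]
```

servo_tool:
  deltas:
    - [[0,0.0004,0.0001,-0.002,0],[0,0.0002,0,-0.001,0],[0,0,0,0,0],[0,0,0,0,0],[0,0,0,0,0],[0,0,0,0,0],[0,0,0,0,0],[0,0,0,0,0]]

```text
time: 14.45
tool_pos: [0.5303, 0.0154, 0.143]
tool_rot: [0.0, 0.995, 0.101, 0.0]
contact_force: [-1.9, -0.3, 2.6]
gripper_width: 0.275
grasp_force: 59.7
```

```bash
python3 fs.py
```

```text
14.75 [-1.3100e+00  1.3000e-01  2.9800e+00  5.3033e+02  1.5390e+01  1.4295e+02] [0.49 0.45 0.48 0.01 0.01 0.01]
```

servo_tool:
  deltas:
    - [[0,0.0002,0,-0.001,0],[0,0.0002,0.0001,-0.001,0],[0,0,0,-0.0001,0],[0,0,0,0,0],[0,0,0,0,0],[0,0,0,0,0],[0,0,0,0,0],[0,0,0,0,0]]

```text
time: 15.55
tool_pos: [0.5307, 0.0155, 0.1409]
tool_rot: [0.0, 0.995, 0.101, 0.0]
contact_force: [-0.8, 0.0, 5.1]
gripper_width: 0.273
grasp_force: 59.9
```

```bash
python3 fs.py; python3 look.py w7
python3 - <<'E'
import numpy as np,cv2
from h import *
from plant import grab_frame
f=dict(np.load("w7.npz"));W=np.load("w7W.npy");c=np.array([.543,-.0315])
for nm in("w6","w7"):
    W=np.load(nm+"W.npy");d=W[...,:2]-c;U=d@[.98,.199];V=d@[-.199,.98]
    m=(np.abs(U)<.045)&(V<.02)&(V>-.09)&(W[...,2]>.08)&(W[...,2]<.108)
    q=np.linalg.lstsq(np.c_[U[m],V[m],np.ones(m.sum())],W[m][:,2],rcond=None)[0];print(nm,m.sum(),q.round(4))
W=np.load("w7W.npy")
for r in list(range(142,154,2))+list(range(156,196,6)):
    p=W[r,256]; print(r,((p[:2]-c)@[.98,.199]*1000).round(1),(p[2]*1000).round(1))
a=cv2.resize(f["pixels"][:,:,::-1],(480,360)); 
g=grab_frame("top");b=cv2.resize(g["pixels"][140:230,210:330,::-1],(480,360),interpolation=cv2.INTER_CUBIC)
b=cv2.resize(b,(320,240)); o=np.zeros((360,800,3),np.uint8);o[:,:480]=a;o[:240,480:]=b
cv2.imwrite("pics/fin.png",o)
E
```

```text
15.85 [-6.4000e-01  4.0000e-02  4.7700e+00  5.3074e+02  1.5480e+01  1.4086e+02] [0.46 0.59 0.28 0.01 0.01 0.01]
15.85 [0.5307 0.0155 0.1409] [0.000e+00 9.949e-01 1.007e-01 2.000e-04] [-0.2  0.9  4.7]
4143 [396. 281.] (array([551.2,  20.3]), array([55.4, 40.3]), 11.3) 0.1145
w6 14745 [0.2036 0.0013 0.0966]
w7 15233 [0.2035 0.0012 0.0902]
142 48.0 100.3
144 47.1 102.2
146 46.4 105.0
148 45.8 108.6
150 45.4 112.2
152 44.8 115.3
156 42.9 116.6
162 39.7 116.7
168 36.2 115.7
174 32.8 115.3
180 29.4 115.2
186 25.6 114.0
192 22.0 113.6
```

View pics/fin.png

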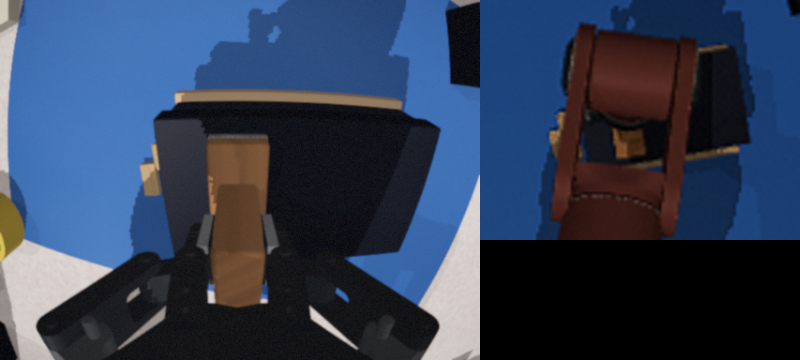

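Measured lid sink is 6.3 mm and the picture shows the lid clear. One last check is that the sole is flush, by fitting a plane to its top face.

```bash
python3 - <<'E'
import numpy as np
c=np.array([.543,-.0315])
for nm,(v0,lo,hi) in dict(w3=(-.086,.112,.124),w5=(.1114,.112,.124),w6=(.0493,.123,.135),w7=(.0493,.108,.120)).items():
    W=np.load(nm+"W.npy");d=W[...,:2]-c;U=d@[.98,.199];V=d@[-.199,.98]-v0
    m=(np.abs(V)<.015)&(U>.019)&(U<(.041 if nm=="w7" else .036))&(W[...,2]>lo)&(W[...,2]<hi)
    q=np.linalg.lstsq(np.c_[U[m],V[m],np.ones(m.sum())],W[m][:,2],rcond=None)[0]
    # handle top
    h=(np.abs(V)<.01)&(W[...,2]>lo+.045)
    t=W[h];k=np.linalg.lstsq(np.c_[U[h],V[h],np.ones(h.sum())],W[h][:,2],rcond=None)[0] if h.sum()>20 else None
    # handle front face: u as function of z
    g=(np.abs(V)<.01)&(W[...,2]>lo+.014)&(W[...,2]<lo+.045)&(U<.03)
    e=np.polyfit(W[g][:,2],U[g],1)
    print(nm,m.sum(),q.round(3),"face",g.sum(),e.round(3))
    # dz sole top minus lid plane at U=.03
E
python3 - <<'E'
from plant import manip
print(manip.state()["ft_torque"].round(3))
E
```

```text
w3 1621 [0.202 0.    0.114] face 1577 [-0.213  0.037]
w5 1617 [0.201 0.005 0.113] face 1591 [-0.211  0.038]
w6 1568 [0.198 0.002 0.124] face 1558 [-0.212  0.044]
w7 2101 [0.169 0.003 0.11 ] face 1559 [-0.211  0.044]
[0.044 0.101 0.042]
```

Slope of the handle face is the same as when the block lay free on the lid, so the sole is flush. Handing in.

```bash
python3 -c "
from plant import manip
print(manip.job_done())"
```

```text
the job is handed in; nothing more can be done
None
```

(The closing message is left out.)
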